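# Fire the next order: slide its card home and hold the clip open on it

### The job

The next order is going on the stove: slide the order card's shoe along the rail all the way to its right-hand end stop. Then take the wide spring clip off the rim of the card box by pinching its two tails together, and hold it gaping over the top edge of the order card, about the middle, with one jaw well down on either side and neither jaw nor anything else of the clip touching the card, so that I can slip a ticket in. Finish while still holding the clip squeezed open there; leave the narrow clip and everything else where it is.

Things in the scene. Friction and masses are not known exactly. Their poses are not given: they have to be found in the camera images.
- order_rail: Fixed aluminium order rail, 90 x 212 mm, 24 mm high at its end caps, standing on an 12 mm thick wooden cover board over the front of the cooktop. Origin: centre of its underside. Its y axis runs along the rail to the left as seen from the robot, x away from the robot, z up. It carries the sliding shoe with the order card.
- order_slide (a joint): Travel of the black shoe along the rail in m: 0 = against the left end cap, 0.100 = against the right end cap (end stop); it grows to the right (to -y of the rail). It moves stiffly (about 2 N) and stays where it is left.
- slide_grip (a point): Grasping point of the thumb post of the shoe: an upright black post 14 mm wide along the rail, 22 mm deep across it, this point 14 mm below its top and 32 mm above the shoe's flat plate. Axes as the rail's; it moves with the shoe. The card stands 38 mm behind it (+x), its top edge 44.5 mm higher than this point.
- card_top (a point): Middle of the top edge of the order card: a stiff white card 127 mm wide (y), 2.5 mm thick (x), standing upright in the shoe; 58 mm of it is bare below this edge. x axis is square to the card (away from the robot), y along the edge, z up. It moves with the shoe.
- card_box: Fixed wooden box of filed cards, 84 (x) x 200 (y) x 80 mm, open at the top, walls 4 mm. Origin: centre of its underside. On the rim of its front wall (-x side) the two clips sit, a wide and a narrow one, some 10 cm apart, either of them left or right.
- wide_clip: The wide spring clip, steel, 44 mm wide, 85 mm high, about 60 g. Origin: on its hinge barrel (radius 4 mm, which rests on the rim of the box). At the start z is up, y along the wall (the hinge axis), x square to it. It is made of two levers; this frame belongs to the lever on the +x side, so when the tails are pinched evenly this frame leans by half of the joint value. The jaws reach 35 mm below the origin, the tails 49.5 mm above it.
- wide_clip_jaw (a joint): Opening of the wide clip in rad: 0 = as it sits shut on the 4 mm wall, about -0.11 = shut on nothing, 0.60 = gaping fully (stop), with the jaw tips about 24 mm apart. A spring shuts it: pinching the tails takes about 3 N at 0, 7 N at 0.60; a firmer grip simply holds it against the stop.
- wide_clip_grip (a point): Where to pinch the wide clip: midway between its two rolled tail ends (rolls of 7 mm diameter along y), 46 mm above the origin of the clip, on the same frame. The tails are 51 mm apart over their outsides (along x) when the clip sits on the box, about 22 mm when it gapes fully; while being pinched they rise about 4 mm relative to the hinge.
- wide_clip_tip_a (a point): Tip of the jaw on the clip's +x side, middle of its width, 1 mm above the lower edge, half-way through the 3 mm plate.
- wide_clip_tip_b (a point): Tip of the other jaw, the same point on the -x side.
- narrow_clip: The narrow spring clip of the same make, 22 mm wide, 61 mm high, also on the rim of the box's front wall. Not to be moved. Origin on its hinge barrel.
- pepper_jar: Glass spice jar with a black lid, 53 mm across, 118 mm high, at the back of the board. Bystander. Origin: centre of its underside.
- bouillon_tin: Small green tin, 31 x 31 x 88 mm, at the front of the board. Bystander. Origin: centre of its underside.
- salt_jar: Squat spice jar with a blue lid, 70 mm across, 112 mm high, on the worktop to the left. Bystander. Origin: centre of its underside.
- syrup: Bottle with a black cap, 68 mm across, 207 mm high, on the worktop to the right. Bystander. Origin: centre of its underside.
- small_jar: Spice jar with a pale green lid, 42 mm across, 99 mm high, on the worktop to the right. Bystander. Origin: centre of its underside.
- vinegar: Clear bottle with a green cap, 55 mm across, 200 mm high, on the worktop to the left. Bystander. Origin: centre of its underside.

How it is judged:
On the way, in this order (a step that is already met when the one before it is completed fails the run):
1. the shoe is at its right-hand end stop, with the wide clip still on the box (value of joint order_slide above 0.096 m and distance of wide_clip from where it was at the start of the episode below 0.01 m), for 0.2 s.
2. the wide clip, squeezed open in the fingers, is well clear of the box (value of joint wide_clip_jaw above 0.3 rad and contact force between the fingers and wide_clip above 2 N and contact force between wide_clip and card_box below 0.1 N and distance of wide_clip from where it was at the start of the episode above 0.04 m), for 0.1 s.
At the end, for the whole second after the job is handed in: Shoe within 4 mm of its right end stop; wide clip held still in the fingers, open past 0.3 rad, within 0.2 rad and 30 mm of the middle of the card's top edge; each jaw tip 8 mm or more below that edge, one each side, 4 mm or more off the card's mid-plane; clip not touching the card (value of joint order_slide above 0.096 m and value of joint wide_clip_jaw above 0.3 rad and contact force between the fingers and wide_clip above 2 N and contact force between wide_clip and order_rail below 0.1 N and z of each of wide_clip_tip_a, wide_clip_tip_b in the frame of card_top below -0.008 m and y of wide_clip_tip_a in the frame of card_top between -0.03 and 0.03 m and angle between the y axis of wide_clip and the y axis of card_top, either way round below 0.2 rad and ((x of wide_clip_tip_a in the frame of card_top above 0.004 m and x of wide_clip_tip_b in the frame of card_top below -0.004 m) or (x of wide_clip_tip_a in the frame of card_top below -0.004 m and x of wide_clip_tip_b in the frame of card_top above 0.004 m)) and linear speed of wide_clip below 0.02 m/s); the arm keeps its last pose, push and grip.
It fails at once if the narrow clip or another bystander is shifted by more than 25 mm (distance of any of narrow_clip, pepper_jar, bouillon_tin, salt_jar, syrup, small_jar, vinegar from where it was at the start of the episode above 0.025 m).
It also fails if it takes over 48 s, if anything falls off the work surface, if the arm or the gripper's body presses on something with over 40 N, if the wrist force passes 120 N, or if a joint passes its speed limit or range.

### The arm

A 6-joint arm with a two-finger parallel gripper is mounted at the origin on a cart in front of the work surface, level with it; the furniture and walls round the work are solid. World frame = base frame: x ahead of the robot, y to its left, z up, the work surface at z = 0. Lengths are in m, angles in rad, forces in N, time in s.
With the tool pointing down it reaches from about 0.375 to 0.9 m from the base axis. Payload 3.1 kg.
Tool frame: the origin (TCP) lies midway between the tips of the shut fingers; the grasp point (between the pads) lies 19 mm behind it; z points along the fingers, y is the line along which they close (so a half turn about z gives the same grasp; the last joint's range is limited). The gripper opens to 87 mm and grips with 3 to 60 N. Pads are 19 mm wide; open, the fingers measure 117 mm over their backs; the gripper's body (75 mm by 190 mm) begins 51 mm behind the grasp point.
Start: joints at [1.145, 0.527, 1.433, -0, 1.181, -0.178], TCP at [0.153, 0.606, 0.223] pointing down, gripper open.
Joint ranges: [-3.08, 3.08], [-0.75, 2.2], [0.22, 2.44], [-1.43, 4.57], [0, 2.65], [-2.85, 2.85]. Speed limits (rad/s): [2.79, 2.79, 3.14, 3.14, 3.14, 3.14].

### API

Orientations are given as a unit quaternion [x, y, z, w].
In Python, from rig import get_obs, cams, job gives the robot as it stands.
- The arm moves only by the tool servo_tool, never from a script. Its argument "moves" is text: rows parted by semicolons, each of 5 numbers parted by spaces: the shift along the tool's x, y, z in m, then the turn about the tool's z in degrees, then the finger opening in m, from 0 to 0.087. In form: dx dy dz spin claw; .... A call has 1 to 10 rows; each row is the pose to reach, as a shift and turn from the pose commanded when the call began, along the tool's axes at that moment; what a row does not reach only later rows make up. A row lasts 1/12 s, in which the tool goes at most 41.7 mm and 7.16 degrees, less where a joint would pass 70% of its speed; a pose out of reach is approached as far as the arm can. A call with a gripper value outside its range is refused whole. The fingers move at their own pace and stop on an object; "grip_force" is the grip in N (left out, the last holds). Time passes only in rows, so rows that repeat a pose let the fingers close. It gives the time, the measured TCP pose, the force, the opening and the grip force at its end, in the units of the state.
- get_obs(): the state, without advancing time (a new reading comes with each control period).
- cams.camera(name): name is "scene" or "side" or "wrist"; returns the picture (400x640x3 uint8, blue, green, red); there is no depth.
- cams.camera_model(name): a dict with "fx", "fy", "cx", "cy" (pixels), "R" (3x3) and "t" (3): a world point X has camera coordinates R X + t. Camera axes: x right, y down, z forward; pixel columns grow to the right and rows downward; lengths in m; the calibration is good to about 2 mm. A picture is of the moment at which its call begins: read the wrist's pose just before it. camera_model takes no time and is no camera call; for the wrist camera it gives the pose at the moment of the call.
- job.hand_in(): hands the job in; it is judged then, once.
The state is a dict: "time": time; "q": joint angles; "joint_velocities": joint speeds; "joint_torque": joint torques, N m; "position": TCP position; "tool_rot": TCP orientation; "ft_force": force on the tool from outside, world axes, zero at the start; "moment": the same for the moment, N m; "grip_width": finger opening in m; "grip_force": force on a finger pad.
Only numpy, scipy, OpenCV 4.12 (cv2) and the standard library are available. Lean on these libraries where they do the work, as an engineer would, in place of code of your own. Each camera call takes 0.05 s, during which the arm holds its last target. There are 200 camera calls.

## Working session

There is one attempt and no reset: what is moved stays moved. The work goes in short steps, Python scripts to look and compute and a tool call to move; the robot and the scene stay as the last step left them, time stands still between calls to the robot, and variables do not carry over. Pictures are saved under pics/ and viewed, at most 10 in all, crops included, and the job is handed in when it is done.

Besides the shell and the picture viewer there is one more tool, called after "Call:" as a command line: name --argument value ..., lists and objects as JSON in quotes. servo_tool: Moves the arm, as the interface text tells. Its arguments: {"type":"object","properties":{"moves":{"type":"string"},"grip_force":{"type":"number"}},"required":["moves"]}

```bash
mkdir -p pics
cat > h.py <<'E'
import numpy as np, cv2
from rig import get_obs, cams, job
def ray(m,u,v):
    R=np.array(m["R"]);t=np.array(m["t"])
    d=R.T@np.array([(u-m["cx"])/m["fx"],(v-m["cy"])/m["fy"],1.]);return -R.T@t,d/np.linalg.norm(d)
def onz(m,u,v,z):
    c,d=ray(m,u,v);return c+d*(z-c[2])/d[2]
def tri(*obs):
    A=np.zeros((3,3));b=np.zeros(3)
    for m,u,v in obs:
        c,d=ray(m,u,v);P=np.eye(3)-np.outer(d,d);A+=P;b+=P@c
    x=np.linalg.solve(A,b);return x,[round(float(np.linalg.norm((np.eye(3)-np.outer(d,d))@(x-c))),4) for c,d in [ray(*o) for o in obs]]
def proj(m,X):
    p=np.array(m["R"])@np.array(X)+np.array(m["t"]);return m["fx"]*p[0]/p[2]+m["cx"],m["fy"]*p[1]/p[2]+m["cy"]
E
python3 - <<'E'
from h import *
np.set_printoptions(precision=3,suppress=True)
o=get_obs();print(o)
for n in("scene","side"):
    m=cams.camera_model(n);print(n,m)
    cv2.imwrite(f"pics/{n}0.png",cams.camera(n))
E
```

```text
{'time': 0.0, 'q': array([ 1.146,  0.529,  1.434, -0.   ,  1.181, -0.179]), 'joint_velocities': array([ 0.001,  0.   , -0.   ,  0.002, -0.   ,  0.   ]), 'joint_torque': array([  0.001, -44.004, -17.66 ,   0.064,   0.058,  -0.   ]), 'position': array([0.152, 0.605, 0.222]), 'tool_rot': array([ 0.123,  0.992, -0.001, -0.   ]), 'ft_force': array([0.06 , 0.307, 0.221]), 'moment': array([ 0.028, -0.005,  0.002]), 'grip_force': 0.0, 'grip_width': 0.08689830655406025}
scene {'fx': 429.83267255354076, 'fy': 429.83267255354076, 'cx': 317.9191522980846, 'cy': 200.88592306671376, 'R': array([[ 0.9  , -0.436,  0.005],
       [-0.165, -0.35 , -0.922],
       [ 0.404,  0.829, -0.387]]), 't': array([-0.465,  0.2  ,  1.236])}
side {'fx': 444.16991979356175, 'fy': 444.16991979356175, 'cx': 320.1002915676467, 'cy': 201.00055264740007, 'R': array([[ 0.521, -0.854,  0.001],
       [-0.463, -0.283, -0.84 ],
       [ 0.717,  0.437, -0.543]]), 't': array([-0.289,  0.325,  1.353])}
```

View pics/scene0.png

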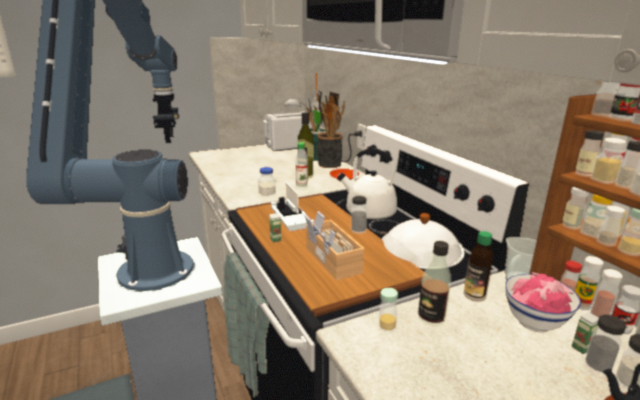

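View pics/side0.png

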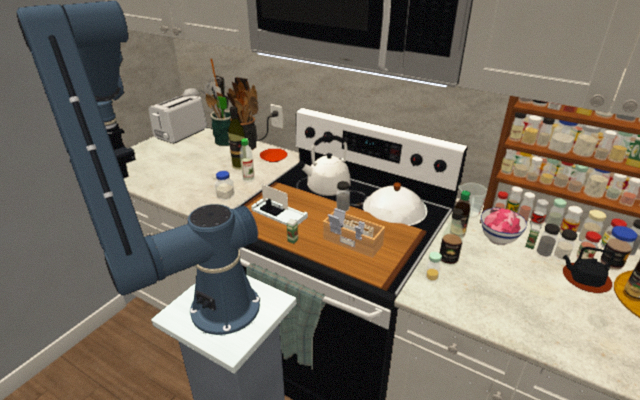

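The scene shows the rail with its white card at about (290,210) and the box with both clips at about (325,235). In the side view the rail is at (275,208) and the box at (352,228). I'll enlarge both.

Run:
```python
from h import *
a=cv2.imread("pics/scene0.png")[175:280,255:375];b=cv2.imread("pics/side0.png")[175:260,235:395]
a=cv2.resize(a,None,fx=5,fy=5,interpolation=cv2.INTER_CUBIC);cv2.imwrite("pics/ca.png",a)
b=cv2.resize(b,None,fx=5,fy=5,interpolation=cv2.INTER_CUBIC);cv2.imwrite("pics/cb.png",b)
```

```text
(no output)
```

View pics/ca.png

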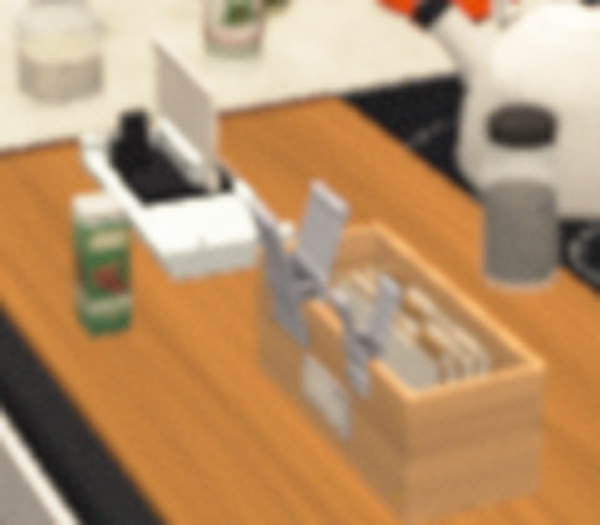

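View pics/cb.png

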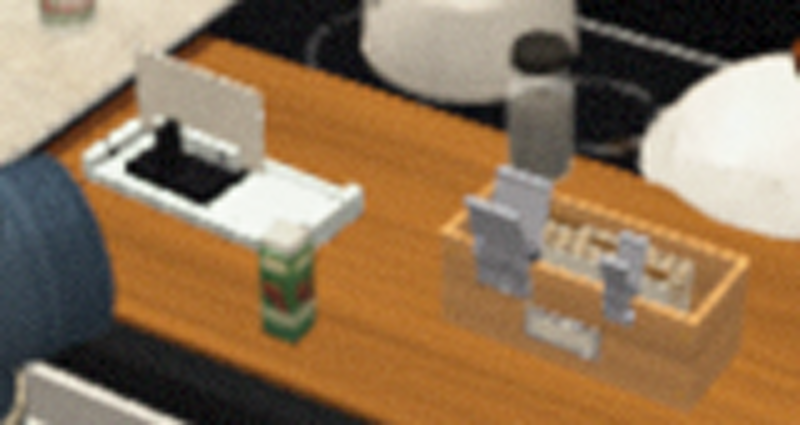

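Enlarged, the wide clip is on the left part of the front rim and the narrow one on the right. The card's top corners are at scene (286,182.6)/(298.4,194.6) and side (262.6,186)/(287.8,193.4). The post is at scene (281.6,198) and side (268.4,200). Now I'll triangulate these.

Run:
```python
from h import *
np.set_printoptions(precision=4,suppress=True)
S=cams.camera_model("scene");D=cams.camera_model("side")
def s(x,y):return (S,x/5+255-.4,y/5+175-.4)
def d(x,y):return (D,x/5+235-.4,y/5+175-.4)
for n,a,b in [("cardL",(155,38),(138,55)),("cardR",(217,98),(264,92)),("post",(133,117),(167,125)),
 ("boxNR",(407,402),(695,322)),("boxFR",(540,365),(747,262)),("btailL",(312,182),(500,170)),("btailR",(347,207),(552,188)),
 ("ftailL",(250,190),(468,200)),("narB",(387,285),(635,238)),("tin",(103,200),(287,228)),("jar",(522,118),(542,50))]:
    print(n,*tri(s(*a),d(*b)))
print("board corner?",cams.camera_model("wrist")["t"])
# rim lines at assumed z 0.012+0.08, board at z? 
for z in(.08,.092,.1): print(z,onz(*d(443,230),z),onz(*d(695,322),z),onz(*s(407,402),z),onz(*s(540,365),z),onz(*s(375,228),z))
```

```text
cardL [0.4928 0.2273 0.1143] [0.003, 0.003]
cardR [0.4926 0.1076 0.1143] [0.0012, 0.0012]
post [0.456  0.1747 0.0817] [0.0014, 0.0014]
boxNR [ 0.4312 -0.2855  0.0937] [0.0007, 0.0007]
boxFR [ 0.5114 -0.287   0.0959] [0.001, 0.001]
btailL [ 0.4532 -0.1217  0.1487] [0.0014, 0.0014]
btailR [ 0.4555 -0.1619  0.1478] [0.0024, 0.0024]
ftailL [ 0.4132 -0.1198  0.1485] [0.0033, 0.0033]
narB [ 0.4469 -0.2305  0.1335] [0.0001, 0.0001]
tin [0.368  0.0012 0.104 ] [0.0002, 0.0002]
jar [ 0.6373 -0.0541  0.1315] [0.0017, 0.0017]
board corner? [-0.6238 -0.0334  0.392 ]
0.08 [ 0.4517 -0.0765  0.08  ] [ 0.4487 -0.2782  0.08  ] [ 0.4418 -0.2656  0.08  ] [ 0.5285 -0.2612  0.08  ] [ 0.5271 -0.0626  0.08  ]
0.092 [ 0.4372 -0.0851  0.092 ] [ 0.4343 -0.2843  0.092 ] [ 0.4318 -0.2839  0.092 ] [ 0.5166 -0.2796  0.092 ] [ 0.5153 -0.0851  0.092 ]
0.1 [ 0.4275 -0.0909  0.1   ] [ 0.4246 -0.2883  0.1   ] [ 0.4251 -0.2961  0.1   ] [ 0.5087 -0.2918  0.1   ] [ 0.5075 -0.1001  0.1   ]
```

```bash
cat >> h.py <<'E'
from scipy.spatial.transform import Rotation as Ro
def go(p,ang,o=None):
    o=o or get_obs();R=Ro.from_quat(o["tool_rot"]).as_matrix()
    cur=np.degrees(np.arctan2(R[1,1],R[0,1]))
    print("shift",np.round(R.T@(np.array(p)-o["position"]),4),"spin",round(-((ang-cur+90)%180-90),2),"tooly",round(cur,2),"zax",np.round(R[:,2],3),"pos",o["position"].round(4),"q6",o["q"][5].round(2),"F",o["ft_force"].round(1),"t",o["time"])
E
python3 -c "
from h import *
go([.455,.172,.16],90)"
```

```text
shift [-0.3993 -0.3463  0.0622] spin -14.14 tooly 75.86 zax [-0.001 -0.002 -1.   ] pos [0.1524 0.6055 0.2217] q6 -0.18 F [ 0.1 -0.1  0.8] t 0.1
```

Call:
servo_tool --moves "-0.2 -0.173 0 -7 0.06; -0.2 -0.173 0 -14.1 0.06; -0.399 -0.346 0 -14.1 0.06; -0.399 -0.346 0 -14.1 0.06; -0.399 -0.346 0 -14.1 0.06; -0.399 -0.346 0 -14.1 0.06; -0.399 -0.346 0 -14.1 0.06; -0.399 -0.346 0 -14.1 0.06; -0.399 -0.346 0 -14.1 0.06; -0.399 -0.346 0 -14.1 0.06" --grip_force 15

```text
time: 0.93
position: [0.3909, 0.2637, 0.2224]
tool_rot: [0.0, 1.0, -0.0, -0.0]
ft_force: [-0.1, -0.0, -0.5]
grip_width: 0.0603
grip_force: 0.0
```

Call:
servo_tool --moves "0 0 0 0 0.06; 0 0 0 0 0.06; 0 0 0 0 0.06"

```text
time: 1.18
position: [0.39, 0.2654, 0.2223]
tool_rot: [0.001, 1.0, 0.0, -0.001]
ft_force: [0.2, -0.3, -0.1]
grip_width: 0.0599
grip_force: 0.0
```

Call:
servo_tool --moves "-0.065 -0.093 0 0 0.06; -0.065 -0.093 0 0 0.06; -0.065 -0.093 0 0 0.06; -0.065 -0.093 0 0 0.06; -0.065 -0.093 0 0 0.06"

```text
time: 1.6
position: [0.4552, 0.1732, 0.2223]
tool_rot: [0.0, 1.0, 0.0, -0.0]
ft_force: [-0.6, 0.8, 0.2]
grip_width: 0.0602
grip_force: 0.0
```

Run:
```python
from h import *
np.set_printoptions(precision=4,suppress=True)
m=cams.camera_model("wrist");i=cams.camera("wrist");cv2.imwrite("pics/w1.png",i)
for X in([.455,.172,.084],[.4927,.2345,.1143],[.4927,.1075,.1143],[.4927,.171,.1143]):print(proj(m,X))
go([.455,.172,.06],90)
```

```text
(np.float64(319.52654751397), np.float64(184.73356471386083))
(np.float64(385.2544199613829), np.float64(230.75722680031842))
(np.float64(251.6532269296497), np.float64(230.90860765314113))
(np.float64(318.43555811935835), np.float64(230.83293792280728))
shift [-0.0011 -0.0019  0.1622] spin 0.03 tooly 90.03 zax [-0.002  0.001 -1.   ] pos [0.4542 0.1738 0.2222] q6 -1.44 F [-0.7 -0.8 -0.1] t 1.65
```

View pics/w1.png

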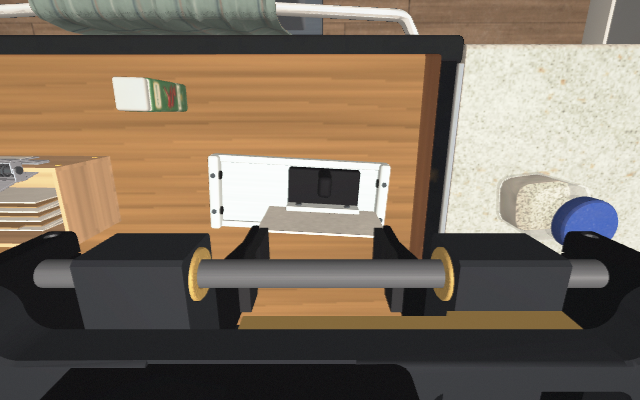

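The wrist view shows the post at (324,181) and the card's top edge around row 231. The rail's near edge slopes from (213,156) to (390,165), so the rail is yawed about 2.9° clockwise. I'll descend on the post and grip it.

Call:
servo_tool --moves "-0.001 0.002 0.04 2.9 0.06; -0.001 0.002 0.08 2.9 0.06; -0.001 0.002 0.12 2.9 0.06; -0.001 0.002 0.145 2.9 0.06; -0.001 0.002 0.162 2.9 0.06; -0.001 0.002 0.162 2.9 0.06; -0.001 0.002 0.162 2.9 0.02; -0.001 0.002 0.162 2.9 0; -0.001 0.002 0.162 2.9 0; -0.001 0.002 0.162 2.9 0"

```text
time: 2.48
position: [0.4572, 0.1751, 0.062]
tool_rot: [0.025, 1.0, 0.0, 0.002]
ft_force: [-0.5, -0.2, -0.0]
grip_width: 0.041
grip_force: 0.0
```

Call:
servo_tool --moves "0 0 0 0 0; 0 0 0 0 0; 0 0 0 0 0"

```text
time: 2.73
position: [0.4568, 0.1744, 0.0611]
tool_rot: [0.026, 1.0, 0.0, 0.001]
ft_force: [-0.7, 0.8, 0.4]
grip_width: 0.0211
grip_force: 0.0
```

Call:
servo_tool --moves "0 0 0 0 0; 0 0 0 0 0; 0 0 0 0 0; 0 0 0 0 0"

```text
time: 3.07
position: [0.4567, 0.1747, 0.0609]
tool_rot: [0.026, 1.0, 0.0, 0.0]
ft_force: [-1.0, 2.5, 5.3]
grip_width: 0.0138
grip_force: 15.0
```

Call:
servo_tool --moves "0 -0.015 0 0 0; 0 -0.03 0 0 0; 0 -0.045 0 0 0; 0 -0.06 0 0 0; 0 -0.07 0 0 0; 0 -0.07 0 0 0; 0 -0.07 0 0 0"

```text
time: 3.65
position: [0.4527, 0.1035, 0.0609]
tool_rot: [0.026, 1.0, -0.0, -0.0]
ft_force: [-2.6, -1.9, 6.2]
grip_width: 0.0139
grip_force: 15.0
```

Call:
servo_tool --moves "0 -0.003 0 0 0; 0 -0.006 0 0 0; 0 -0.009 0 0 0; 0 -0.009 0 0 0"

```text
time: 3.98
position: [0.4523, 0.0976, 0.0609]
tool_rot: [0.027, 1.0, 0.002, 0.0]
ft_force: [-0.5, 12.5, 5.8]
grip_width: 0.014
grip_force: 15.0
```

Call:
servo_tool --moves "0 -0.003 0 0 0; 0 -0.006 0 0 0; 0 -0.009 0 0 0; 0 -0.009 0 0 0"

```text
time: 4.32
position: [0.4519, 0.0915, 0.0608]
tool_rot: [0.029, 1.0, 0.004, 0.0]
ft_force: [2.5, 29.8, 4.3]
grip_width: 0.0254
grip_force: 15.0
```

Call:
servo_tool --moves "0 0.003 0 0 0; 0 0.006 0 0 0; 0 0.006 0 0 0.06; 0 0.006 0 0 0.06; 0 0.006 0 0 0.06; 0 0.006 0 0 0.06; 0 0.006 0 0 0.06"

```text
time: 4.9
position: [0.4521, 0.0922, 0.0603]
tool_rot: [0.026, 1.0, -0.0, -0.0]
ft_force: [-0.6, -0.7, -0.3]
grip_width: 0.0395
grip_force: 0.0
```

Call:
servo_tool --moves "0 0 -0.04 0 0.087; 0 0 -0.08 0 0.087; 0 0 -0.12 0 0.087; 0 0 -0.15 0 0.087; 0 0 -0.15 0 0.087; 0 0 -0.15 0 0.087"

```text
time: 5.4
position: [0.4533, 0.0921, 0.2121]
tool_rot: [0.026, 1.0, -0.0, 0.002]
ft_force: [0.7, -0.3, 0.1]
grip_width: 0.0793
grip_force: 0.0
```

Run:
```python
from h import *
m=cams.camera_model("wrist");i=cams.camera("wrist");cv2.imwrite("pics/w2.png",i)
for X in([.4523,.0975,.084],[.4903,.0975,.1143]):print(proj(m,X))
go([.435,-.142,.22],0)
```

```text
(np.float64(326.2741203982992), np.float64(185.4551095486699))
(np.float64(328.77285596824294), np.float64(233.63351100519174))
shift [ 0.0048 -0.2347 -0.0093] spin 87.03 tooly 87.03 zax [ 0. -0. -1.] pos [0.4519 0.0922 0.2106] q6 -1.56 F [-0.6  0.2 -0.5] t 5.45
```

View pics/w2.png

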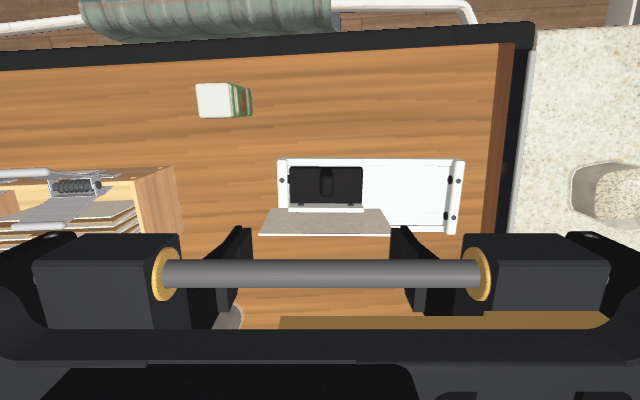

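The wrist view shows the shoe hard against the right-hand cap, with its post at (326,183) as predicted and the card's top edge from (258,235) to (391,235). Next is the wide clip.

Call:
servo_tool --moves "0.001 -0.04 -0.01 7 0.087; 0.002 -0.08 -0.01 14 0.087; 0.003 -0.12 -0.01 21 0.087; 0.004 -0.16 -0.01 28 0.087; 0.005 -0.2 -0.01 35 0.087; 0.005 -0.235 -0.01 42 0.087; 0.005 -0.235 -0.01 49 0.087; 0.005 -0.235 -0.01 56 0.087; 0.005 -0.235 -0.01 63 0.087; 0.005 -0.235 -0.01 70 0.087"

```text
time: 6.28
position: [0.4334, -0.1418, 0.2182]
tool_rot: [0.598, 0.802, -0.0, -0.003]
ft_force: [-0.6, -0.4, 0.4]
grip_width: 0.0867
grip_force: 0.0
```

Call:
servo_tool --moves "0 0 0 7 0.087; 0 0 0 14 0.087; 0 0 0 17 0.087; 0 0 0 17 0.087; 0 0 0 17 0.087"

```text
time: 6.7
position: [0.434, -0.1414, 0.2189]
tool_rot: [0.706, 0.708, -0.001, -0.002]
ft_force: [-0.1, -0.9, -0.2]
grip_width: 0.0869
grip_force: 0.0
```

Run:
```python
from h import *
m=cams.camera_model("wrist");i=cams.camera("wrist");cv2.imwrite("pics/w3.png",i)
for X in([.435,-.142,.096],[.435,-.142,.145],[.46,-.142,.145],[.41,-.142,.145],[.435,-.085,.092]):print(X,proj(m,X))
go([.435,-.142,.123],0)
```

```text
[0.435, -0.142, 0.096] (np.float64(321.4783313249857), np.float64(190.03580475795468))
[0.435, -0.142, 0.145] (np.float64(321.42729680956194), np.float64(205.3240380575279))
[0.46, -0.142, 0.145] (np.float64(352.24711990324573), np.float64(205.40191221596993))
[0.41, -0.142, 0.145] (np.float64(290.6253527178083), np.float64(205.2462090749529))
[0.435, -0.085, 0.092] (np.float64(321.62271862756506), np.float64(129.50438643849145))
shift [-0.0007  0.001   0.0962] spin 0.13 tooly 0.13 zax [-0.003  0.002 -1.   ] pos [ 0.4343 -0.1415  0.2192] q6 -0.56 F [-0.7  0.2  0.1] t 6.75
```

View pics/w3.png

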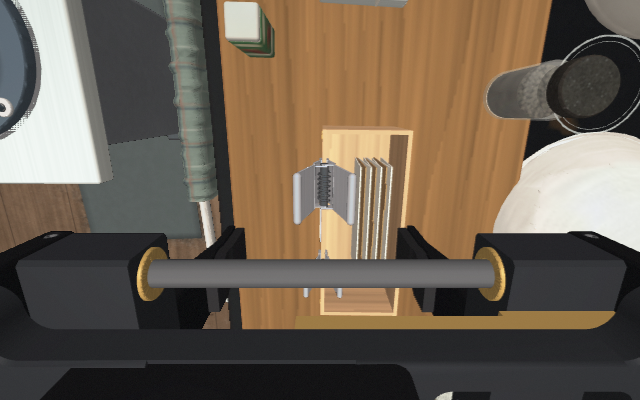

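The wrist view shows the wide clip's tails at cols 297 and 351 (rows 173–222), with the hinge at (323.5,185). It is square to the tool and centred at about (0.437, -0.137).

Call:
servo_tool --moves "0.0045 0.0027 0.035 0 0.087; 0.0045 0.0027 0.07 0 0.087; 0.0045 0.0027 0.095 0 0.087; 0.0045 0.0027 0.095 0 0.087; 0.0045 0.0027 0.095 0 0.087; 0.0045 0.0027 0.095 0 0.055; 0.0045 0.0027 0.095 0 0.055; 0.0045 0.0027 0.095 0 0.055; 0.0045 0.0027 0.095 0 0.055; 0.0045 0.0027 0.095 0 0.055" --grip_force 30

```text
time: 7.58
position: [0.4384, -0.1376, 0.1265]
tool_rot: [0.707, 0.708, 0.0, 0.001]
ft_force: [0.2, 0.1, -0.2]
grip_width: 0.0618
grip_force: 0.0
```

Run:
```python
from h import *
i=cams.camera("wrist");cv2.imwrite("pics/w4.png",i)
go([.437,-.137,.125],0);print(get_obs()["grip_width"])
```

```text
shift [ 0.0005 -0.0012  0.0013] spin 0.06 tooly 0.06 zax [ 0.001 -0.001 -1.   ] pos [ 0.4382 -0.1375  0.1263] q6 -0.55 F [ 0.1 -0.5 -0.1] t 7.6333
0.05923014510230455
```

View pics/w4.png

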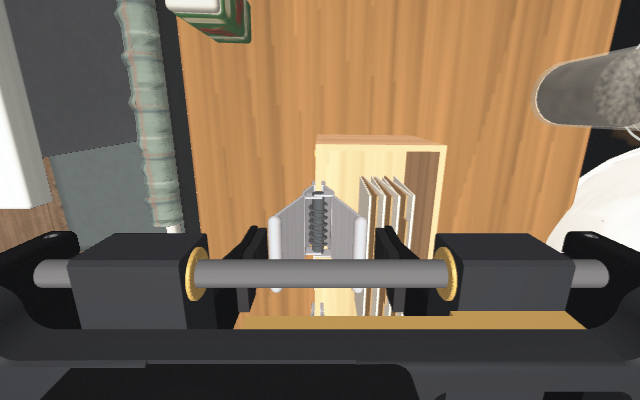

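The tails at cols 275 and 360 sit centred between the fingers (262 to 378), so I'll pinch.

Call:
servo_tool --moves "0 -0.001 0 0 0; 0 -0.001 0 0 0; 0 -0.001 0 0 0; 0 -0.001 -0.001 0 0; 0 -0.001 -0.002 0 0; 0 -0.001 -0.003 0 0; 0 -0.001 -0.004 0 0; 0 -0.001 -0.004 0 0; 0 -0.001 -0.004 0 0"

```text
time: 8.38
position: [0.4365, -0.1372, 0.1294]
tool_rot: [0.707, 0.708, -0.0, -0.0]
ft_force: [-0.4, -0.5, 0.0]
grip_width: 0.0197
grip_force: 30.0
```

Call:
servo_tool --moves "0 0 -0.01 0 0; 0 0 -0.02 0 0; 0 0 -0.035 0 0; 0 0 -0.055 0 0; 0 0 -0.08 0 0; 0 0 -0.1 0 0; 0 0 -0.1 0 0; 0 0 -0.1 0 0"

```text
time: 9.05
position: [0.437, -0.1375, 0.2299]
tool_rot: [0.707, 0.707, 0.0, 0.001]
ft_force: [0.8, 0.7, -1.1]
grip_width: 0.0199
grip_force: 30.0
```

Run:
```python
from h import *
i=cams.camera("wrist")
s=cams.camera("scene");S=cams.camera_model("scene");D=cams.camera_model("side")
d=cams.camera("side")
def crop(im,m,X,w,h,f):
    u,v=map(int,proj(m,X));return cv2.resize(im[v-h:v+h,u-w:u+w],(2*w*f,2*h*f),interpolation=cv2.INTER_CUBIC)
a=crop(s,S,[.437,-.137,.2],40,40,5);b=crop(d,D,[.437,-.137,.2],40,40,5)
cv2.imwrite("pics/l1.png",np.hstack([a,b]));cv2.imwrite("pics/w5.png",i)
c=i[150:350,170:470]
cv2.imwrite("pics/l1.png",np.vstack([np.hstack([a,b]),cv2.copyMakeBorder(c,0,0,0,500,cv2.BORDER_CONSTANT)]))
o=get_obs();go([.4915,.0945,.23],-2.9);print(o["grip_width"],o["grip_force"])
```

```text
shift [ 0.2312  0.0559 -0.0016] spin 2.95 tooly 0.05 zax [-0.003  0.002 -1.   ] pos [ 0.4358 -0.1367  0.2282] q6 -0.55 F [-0.3 -0.4 -0.8] t 9.2
0.019770302517154507 29.976435899734497
```

View pics/l1.png

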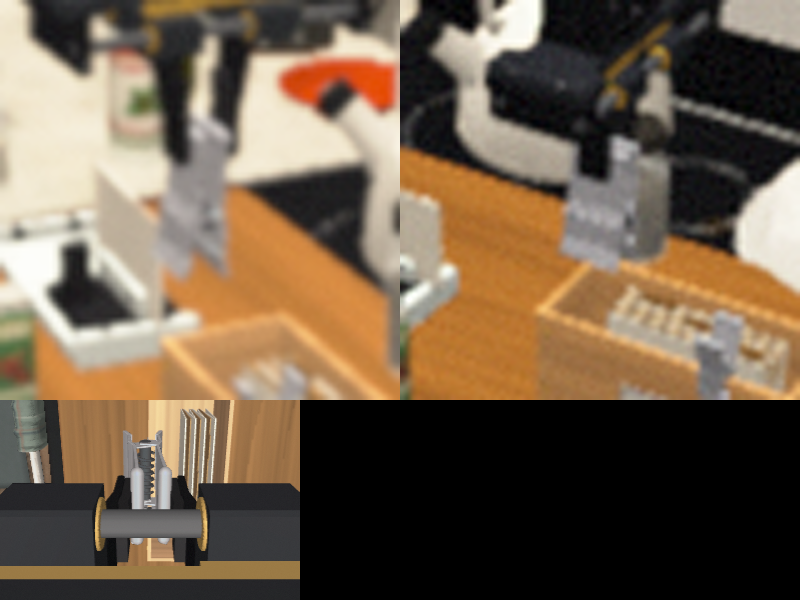

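The crops show the clip gaping in the fingers, clear of the box, with the narrow clip still in place. I'll carry it to above the card.

Call:
servo_tool --moves "0.04 0.01 0 1 0; 0.08 0.02 0 2 0; 0.12 0.03 0 3.3 0; 0.16 0.04 0 3.3 0; 0.2 0.05 0 3.3 0; 0.22 0.054 0 3.3 0; 0.231 0.0545 0 3.3 0; 0.231 0.0545 0 3.3 0; 0.231 0.0545 0 3.3 0; 0.231 0.0545 0 3.3 0"

```text
time: 10.03
position: [0.4905, 0.0924, 0.2289]
tool_rot: [0.727, 0.686, -0.001, -0.0]
ft_force: [-1.2, 0.2, -0.9]
grip_width: 0.0198
grip_force: 30.0
```

Run:
```python
from h import *
i=cams.camera("wrist");W=cams.camera_model("wrist")
s=cams.camera("scene");S=cams.camera_model("scene");D=cams.camera_model("side")
d=cams.camera("side")
def crop(im,m,X,w,h,f):
    u,v=map(int,proj(m,X));print("origin",u-w,v-h);return cv2.resize(im[v-h:v+h,u-w:u+w],(2*w*f,2*h*f),interpolation=cv2.INTER_CUBIC)
X=[.4905,.0945,.15]
a=crop(s,S,X,25,37,8);b=crop(d,D,X,25,37,8)
cv2.imwrite("pics/l2.png",np.hstack([a,b]));cv2.imwrite("pics/w6.png",i);cv2.imwrite("pics/s6.png",s);cv2.imwrite("pics/d6.png",d)
for m in(S,D,W):print([np.round(proj(m,p),1) for p in([.4905,.0945,.1143],[.4905,.0945,.194])])
go([.4905,.0945,.17],-3.3)
```

```text
origin 273 148
origin 264 149
[array([299.1, 195.3]), array([298.8, 173.2])]
[array([289.9, 194.5]), array([289.1, 176.2])]
[array([319.8, 189. ]), array([319.3, 218.3])]
shift [ 0.0022 -0.0006  0.0595] spin -0.07 tooly -3.37 zax [-0. -0. -1.] pos [0.491  0.0923 0.2295] q6 0.02 F [ 0.1  0.3 -0.4] t 10.1833
```

View pics/l2.png

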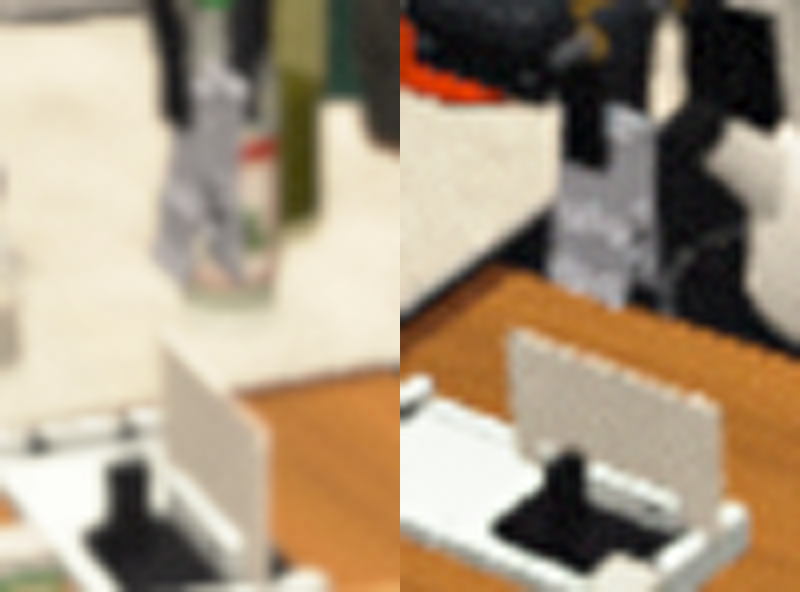

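Run:
```python
from h import *
S=cams.camera_model("scene");D=cams.camera_model("side")
def s(x,y):return (S,x/8+273-.44,y/8+148-.44)
def d(x,y):return (D,x/8+264-.44,y/8+149-.44)
for n,a,b in [("tipb L",(155,262),(150,280)),("tipb R",(187,288),(225,305)),("cardL",(163,335),(110,330)),("cardR",(270,432),(322,405))]:print(n,*tri(s(*a),d(*b)))
```

```text
tipb L [0.47344846 0.11472829 0.16469919] [0.0001, 0.0001]
tipb R [0.46832234 0.06867683 0.16880897] [0.0004, 0.0004]
cardL [0.49323283 0.15526614 0.11406532] [0.0002, 0.0002]
cardR [0.48811989 0.0298791  0.11607339] [0.0, 0.0]
```

The card's top middle triangulates to about (0.491, 0.093, 0.115). I've used my ten pictures, so from here I'll check by pixel classification.

Run:
```python
from h import *
i=cv2.cvtColor(cv2.imread("pics/w5.png"),cv2.COLOR_BGR2HSV)
for r in range(176,252,3):
    print(r,"".join(("#" if v<60 else "s" if v<140 else "S" if v<205 else "W") if (s_<40) or v<60 else "." for h,s_,v in i[r,280:365].astype(int)))
W=cams.camera_model("wrist");c=np.array([.436,-.137,.228]);o=get_obs()["position"]
d=np.array([0,.0,0])
for z in(-.068,-.034,.015):
    print(z,[np.round(proj(W,o+[dx,dy,z]),0) for dx in(-.012,0,.012) for dy in (-.022,.022)])
```

```text
176 .......................................................................SSSsW......SSS
179 .......................................................................SSSSW......SSW
182 .............sSSSSS............................SSSSs...................SSsSW......SSW
185 .............SsSSssSSS.......................WSsSsss...................SsSSW......SSS
188 .............SssSsSSSS.......................WSssSSs...................SSsSW......SSW
191 .............SsSSsSSSS........ssssssssssssSSSSSSsSSS...................SssW.......SSW
194 .............SsSSssssSSSSssSSSSWWWWWWWWWWWWWSSSSSsss...................sssW......SSSW
197 .............SssSssssSsSSSSSSSSSSSSSSSsss....SssSSss..................SssSW......SSSW
200 ..............ssSssssSssSS....sssssssssss....SsssSSs..................SsssW......SSWW
203 ..............ssSssssSsssSS.sssssssssssss.ss.SssssSS..................sssSW......SSWW
206 ..............ssSssssSsssSSs..sssssssssss....SsssssSS.................sssSW......SSW.
209 ..............ssSSsssSsssSSsssssssssssssssss.SssssssSS................sssSW......SSW.
212 ..............ss
[... 940 characters left out ...]
SSSSs##################sSWW..
245 .####################sSSSSSWWSSSSsssssss......sssSSSWWWWSSSSs#####################...
248 #####################sSSSSSSWSSSSsssssssssSSSSsssSSSWWWWSSSSs########################
251 #####################sSSSSSSWSSSSsSSWSSSWSSSSSsssSSSWWWWSSSSs########################
-0.068 [array([307., 233.]), array([303., 181.]), array([322., 232.]), array([318., 180.]), array([336., 232.]), array([334., 179.])]
-0.034 [array([305., 252.]), array([300., 192.]), array([322., 251.]), array([318., 191.]), array([339., 250.]), array([336., 190.])]
0.015 [array([300., 292.]), array([294., 217.]), array([322., 291.]), array([317., 216.]), array([344., 290.]), array([340., 214.])]
```

In the wrist view the rolls are centred in the fingers, but the jaws hang about 6 mm towards -x because the clip leans about 4°. I'll shift +5.5 mm, lower to just above the edge, and compare jaws with card at equal depth.

Call:
servo_tool --moves "0 0.0055 0 0 0; 0 0.0055 0.01 0 0; 0 0.0055 0.02 0 0; 0 0.0055 0.03 0 0; 0 0.0055 0.04 0 0; 0 0.0055 0.046 0 0; 0 0.0055 0.046 0 0; 0 0.0055 0.046 0 0"

```text
time: 10.85
position: [0.4969, 0.093, 0.1835]
tool_rot: [0.727, 0.687, -0.0, -0.0]
ft_force: [0.3, 0.3, -0.7]
grip_width: 0.0201
grip_force: 30.0
```

Run:
```python
from h import *
b=cams.camera("wrist");cv2.imwrite("pics/w7.png",b);W=cams.camera_model("wrist")
i=cv2.cvtColor(b,cv2.COLOR_BGR2HSV)
for r in range(120,234,3):
    print(r,"".join(("#" if v<60 else "s" if v<140 else "S" if v<205 else "W") if (s_<45) or v<60 else "." for h,s_,v in i[r,270:375].astype(int)))
for y in(.155,.115,.0925,.07):print(y,np.round(proj(W,[.4907+(y-.0925)*.045,y,.1145]),1))
go([.496,.0925,.165],-3.3)
```

```text
120 WWWWWWWWWWWWWWWWWWWWWWWWWWWWWWWWWWWWWWWWWWWWWSWWWWWWWWWWWWWWWWWWWWWWWWWWWWWWW............................
123 WWWWWWWWWWWWWWWWWWWWWWWWWWWWWWWWWWWWWWWWWWWWWSWWWWWWWWWWWWWWWWWWWWWWWSWWWWWWW............................
126 WWWWWWWWWWWWWWWWWWWWWWWWWWWWWWWWWWWWWWWWWWWWWsWWWWWWWWWWWWWWWWWWWWWWWSWWWWWWW............................
129 WWWWWWWWWWWWWWWWWWWWWWWWWWWWWWWWWWWWWWWWWWWWWSWWWWWWWWWWWWWWWWWWWWWWWSWWWWWWW............................
132 WWWWWWWWWWWWWWWWWWWWWWWWWWWWWWWWWWWWWWWWWWWWWSWWWWWWWWWWWWWWWWWWWWWWWWWWWWWWW............................
135 WWWWWWWWWWWWWWWWWWWWWWWWWWWWWWWWWWWWWWWWWWWWWSWWWWWWWWWWWWWWWWWWWWWWWWWWWWWWW............................
138 WWWWWWWWWWWWWWWWWWWWWWWWWWWWWWWWWWWWWWWWWSWWWSWWWWWWWWWWWWWWWWWWWWWWWSWWWWWWW............................
141 ######################################ssSSWWWSsssSSss###############sSWWWWWWW............................
144 #####################################WWWWWWWWSSWWWWWs################SWWWWWWW............................
147 #####################################SWWWWWWWSSWWWWWs################SWWWWWWW............................

[... 2601 characters left out ...]
SSSSSSSS..............................
222 WWWWWWWWWWWWWWWWWWWWWWWWSsSSsssSSSSSWWSSSSSsssssss#sssSSsssSSSSWWWWSSSSSWWWS.............................
225 WWWWWWWWWWWWssssSWWSSssSssSSsssSSSSSSWWSSSSssssssssWSssSsssSSSSWWWWSSSSSWWWS.............................
228 WWWWWWWWWWWWsssss#############sSSSSSSSSSSSSssssssss##ssssssSSSSWWSSSSSSs#############....................
231 .................#############sSSSSSSSSSSSSsssssss.....SsssSSSSWWWSSSSSs##############...................
0.155 [310.1 127.1]
0.115 [311.2 179.8]
0.0925 [311.8 207.4]
0.07 [312.4 233.6]
shift [-0.0007 -0.0011  0.0189] spin 0.03 tooly -3.27 zax [ 0.001 -0.    -1.   ] pos [0.4971 0.0931 0.1839] q6 0.02 F [ 0.2 -0.3 -0.4] t 10.9
```

Run:
```python
from h import *
b=cv2.imread("pics/w7.png")
for r in(90,105,112,118,122,126,130,150,180):print(r,*[f"{v}" for v in b[r,300:328].mean(1).astype(int)])
print(*[tuple(map(int,b[150,c])) for c in(308,311,315,319)])
print(*[int(v) for v in b[90:150:2,311].mean(1)]);print(*[int(v) for v in b[90:150:2,315].mean(1)])
W=cams.camera_model("wrist");R=np.array(W["R"]);print(-R.T@W["t"])
for z in(.1145,.056):print(np.round(proj(W,[.4935,.155,z]),1))
```

```text
90 238 238 239 239 241 241 239 238 238 238 238 239 240 238 237 237 239 239 239 240 241 242 237 233 234 235 238 240
105 238 238 238 239 241 241 239 238 237 239 238 239 239 238 237 238 240 239 239 240 241 241 238 235 235 236 239 240
112 238 238 239 238 240 242 240 239 238 238 239 239 240 239 237 238 239 240 239 240 241 241 238 235 235 237 238 239
118 238 238 239 239 239 242 240 239 238 238 238 238 240 239 237 238 239 240 239 240 241 241 238 235 234 237 238 239
122 239 239 239 239 240 242 240 239 238 238 239 234 247 247 197 128 210 237 238 240 241 241 238 235 235 237 238 239
126 239 239 239 239 240 241 240 239 238 238 239 215 239 240 194 129 211 237 238 239 240 241 238 235 235 237 238 239
130 239 239 239 239 239 241 240 239 239 238 238 212 245 246 208 132 210 237 239 240 241 241 238 235 235 237 238 238
150 38 39 38 40 40 39 40 158 233 241 242 234 242 243 215 136 163 232 241 242 240 228 132 54 41 39 40 41
180 38 38 39 38 38 38 35 70 222 239 241 240 241 244 243 153 143 226 240 241 239 227 121 46 38 39 39 38
(232, 237, 230) (232, 237, 233) (126, 139, 145) (242, 245, 239)
239 239 238 239 238 238 239 239 239 239 239 239 239 238 238 238 234 228 215 214 212 209 206 203 198 62 173 234 234 235
237 238 238 238 238 238 238 238 238 238 238 238 238 238 238 154 128 131 129 131 132 136 132 132 132 134 134 136 136 138
[0.5018682  0.1675331  0.34657471]
[310.1 127.1]
[312.1 123.5]
```

The card's top edge is at col 313.3 and the jaw tips are centred at 312.5 (outer edges 293 and 332), so the jaws straddle it with about 14 mm on each side. I'll lower the remaining 20 mm.

Call:
servo_tool --moves "0 0 0.004 0 0; 0 0 0.008 0 0; 0 0 0.012 0 0; 0 0 0.016 0 0; 0 0 0.02 0 0; 0 0 0.02 0 0; 0 0 0.02 0 0; 0 0 0.02 0 0"

```text
time: 11.57
position: [0.4967, 0.0934, 0.1635]
tool_rot: [0.727, 0.687, -0.0, 0.0]
ft_force: [-0.3, -0.9, -1.0]
grip_width: 0.0198
grip_force: 30.0
```

Run:
```python
from h import *
b=cams.camera("wrist");cv2.imwrite("pics/w8.png",b);s=cams.camera("scene");d=cams.camera("side");cv2.imwrite("pics/s8.png",s);cv2.imwrite("pics/d8.png",d)
i=cv2.cvtColor(b,cv2.COLOR_BGR2HSV)
for r in range(117,216,3):
    print(r,"".join(("#" if v<60 else "s" if v<140 else "S" if v<205 else "W") if (s_<45) or v<60 else "." for h,s_,v in i[r,280:350].astype(int)))
for r in(120,135,150,170):print(r,*b[r,300:328].mean(1).astype(int))
def T(img,m,X,w,h,st):
    u,v=map(int,proj(m,X));g=cv2.cvtColor(img,cv2.COLOR_BGR2HSV)
    print("cols from",u-w)
    for r in range(v-h,v+h):print(r,"".join("." if s_>70 and v_>=60 else "#" if v_<60 else str(min(9,v_//26)) for _,s_,v_ in g[r,u-w:u+w].astype(int)))
X=[.492,.0925,.115]
T(s,cams.camera_model("scene"),X,20,16,1);T(d,cams.camera_model("side"),X,20,16,1)
o=get_obs();print(o["grip_width"]);go([.497,.093,.164],-3.3)
```

```text
117 WWWWWWWWWWWWWWWWWWWWWWWWWWWWWWWWWWWWWWWWWWWWWWWWWWWWWWWWWWWWWSWWWWWWWS
120 WWWWWWWWWWWWWWWWWWWWWWWWWWWWWWWWWWSSWWWWWWWWWWWWWWWWWWWWWWWWWSWWWWWWW.
123 WWWWWWWWWWWWWWWWWWWWWWWWWWWWWWWSSSSsWWWWWWWWWWWWWWWWWWWWWWWWWWWWWWWWW.
126 WWWWWWWWWWWWWWWWWWWWWWWWWWWWWWWWWWSsWWWWWWWWWWWWWWWWWWWWWWWWWWWWWWWWW.
129 WWWWWWWWWWWWWWWWWWWWWWWWWWWWWWWWWWSsWWWWWWWWWWWWWWWWWWWWWWWWWWWWWWWWW.
132 WWWWWWWWWWWWWWWWWWWWWWWWWWWWWWWWWWSsWWWWWWWWWWWWWWWWWWWWWWWWWWWWWWWWW.
135 WWWWWWWWWWWWWWWWWWWWWWWWWWWWWWWWWWSsWWWWWWWWWWWWWWWWWWWWWWWWWWWWWWWWW.
138 WWWWWWWWWWWWWWWWWWWWWWWWWWWWWWWWWWSsWWWWWWWWWWWWWWWWWWWWWWWWWWWWWWWWW.
141 WWWWWWWWWWWWWWWWWWWWWWWWWWWWWWWWWWSsWWWWWWWWWWWWWWWWWWWWWWWWWWWWWWWWW.
144 ###########################sSSSWWWSssSSSSSs#################SWWWWWWWW.
147 ##########################sWWWWWWWSsSWWWWWWs################sWWWWWWWW.
150 ##########################sWWWWWWWSsSWWWWWWs################sWWWWWWWW.
153 ##########################sWWWWWWWSsSWWWWWWs################sWWWWWWWW.
156 ##########################sWWWWWWWSsSWWWWWSs################sWWWWWWWS.
159 #########################ssWWWWWWWWsSWWWWWSss#
[... 4180 characters left out ...]
...
198 ........77777666666666666677............
199 8.......677776667766666666777788........
200 998......677776676666666676767777.......
201 999998...7677777777667767677677676......
202 9999999877766677667667666666777777......
203 9999999987667776766666766667767777......
204 9999999976777765676667677777676777......
205 9999999987777643467766677777777767......
206 99999999987653###57776677677777766......
207 9999999999972####59876676767667677......
208 999999999998#####58988877767777677......
209 999999999996#####46789888767777777......
0.019923830099969383
shift [-0.0004  0.0002 -0.0003] spin 0.06 tooly -3.24 zax [ 0. -0. -1.] pos [0.4968 0.0934 0.1637] q6 0.02 F [-0.8  1.1 -0.7] t 11.7167
```

The card's edge (cols 312–315) runs clear between the jaw silhouettes (293–302 and 325–332), about 7 mm of air on each side. The tips are about 14 mm below the edge and there is no contact force, so I'm handing in.

```bash
python3 -c "
from h import *
print(job.hand_in())"
```

```text
the job is handed in; nothing more can be done
None
```

The job is handed in, with no verdict reported: the shoe is at its right end stop, and the wide clip is held squeezed open over the middle of the card, about 7 mm clear each side, its tips about 14 mm below the top edge.

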